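# Load the cutting grid and snap the keeper flap over it

## Robot

A 7-joint arm with a two-finger parallel gripper is mounted at the origin on the work surface. World frame = base frame: x ahead of the robot, y to its left, z up, the work surface at z = 0. Lengths are in m, angles in rad, forces in N, time in s.
With the tool pointing down it reaches from about 0.4 to 0.9 m from the base axis. Payload 5.5 kg.
Tool frame: the origin (TCP) lies between the finger pads; the fingertips stand 17 mm ahead of it and the grasp point (between the pads) lies 2 mm behind it; x points along the fingers, y is the direction in which the jaws open and shut, and the axes are right-handed (so a half turn about x gives the same grasp; the last joint's range is limited). The gripper opens to 85 mm and grips with 20 to 120 N. Pads are 22 mm wide; open, the fingers measure 114 mm over their backs; the gripper's body (76 mm by 85 mm) begins 54 mm behind the grasp point. The pads swing forward as they close: fully open they stand 13 mm farther back than shut.
Start: joints at [-0.937, 0.501, -0.427, 1.55, 0.221, 1.138, -0.21], TCP at [0.235, 0.606, 0.248] pointing down, gripper open.
Joint ranges: [-2.88, 2.88], [-0.31, 2.03], [-1.54, 1.56], [0.2, 2.42], [-1.41, 4.55], [0.19, 2.02], [-2.57, 2.57]. Speed limits (rad/s): [2.57, 2.57, 3.14, 3.14, 3.14, 3.14, 3.14].

## Interface

Orientations are given as [roll, pitch, yaw] about the fixed x, y, z axes, in that order (R = Rz(yaw) Ry(pitch) Rx(roll)).
In Python, from station import status, cams, job gives the robot as it stands.
- The arm moves only by the tool arm_command, never from a script. Its argument "steps" is a list that holds one entry, the list of rows, each a list of 7 numbers: the turn, a rotation vector about the tool's x, y, z in rad, then the shift along the tool's x, y, z in m, then the closure in counts, from 0 (fully open) to 255 (shut). A call has 1 to 8 rows; each row shifts and turns the commanded pose from where the row before left it, along the tool's axes as they then stand; what a row does not reach is not made up. A row lasts 1/8 s, in which the tool goes at most 62.5 mm and 10.7 degrees, less where a joint would pass 70% of its speed; a pose out of reach is approached as far as the arm can. A call with a gripper value outside its range is refused whole. The fingers move at their own pace and stop on an object; "squeeze" is the grip in N (left out, the last holds). Time passes only in rows, so rows that do not move let the fingers close. It gives the time, the measured TCP pose, the force and the opening at its end, in the units of the state.
- status.get_state(): the state, without advancing time (a new reading comes with each control period).
- cams.get_image(name): name is "side" or "top" or "wrist"; returns a dict with "img" (400x640x3 uint8, blue, green, red), "intrinsics" (3x3 intrinsics, pixels), "world_to_cam" (4x4, takes a point from world to camera coordinates); the wrist camera has in their place "tool_from_camera" (4x4, takes a point from camera to tool coordinates, whose origin is the TCP and whose axes are the tool frame's). Camera axes: x right, y down, z forward; pixel columns grow to the right and rows downward; lengths in m; the calibration is good to about 2 mm. The wrist camera is an equidistant fisheye: a pixel r from the principal point sees the ray r / f radians off the axis. A picture is of the moment at which its call begins: read the wrist's pose just before it. There is no depth.
- job.close_job(): hands the job in, once; it reports no verdict.
The state is a dict: "t": time; "joints": joint angles; "qvel": joint speeds; "joint_efforts": joint torques, N m; "eef_pos": TCP position; "tcp_rot": TCP orientation; "ft_force": force on the tool from outside, world axes, zero at the start; "torque": the same for the moment, N m; "finger_gap": finger opening in m.
Only numpy, scipy, OpenCV 4.12 (cv2) and the standard library are available. Lean on these libraries where they do the work, as an engineer would, in place of code of your own. Each camera call takes 0.05 s, during which the arm holds its last target. There are 200 camera calls.

## Task

Load the white cutting grid into the bench dicer: set it on the bed behind the guide rails and slide it gently along under the lip until it is fully home against the stop, then tip the sprung steel keeper flap over past its snap point so that it springs right down behind the grid to its closed stop. Do not force the grid, the stop or the flap, and leave the other kitchen things where they are.

Things in the scene. Friction and masses are not known exactly. Their poses are not given: they have to be found in the camera images.
- grid: Loose white plastic cutting grid, 160 g, lying flat: frame 60 (x) x 70 (y) x 18 mm high with steel blades inside; on top, along its x, a grip rib 40 long, 12 thick, rising to 57 mm above the underside (grip it near its top). Origin: centre of the underside, z up. Same when turned half round about z.
- dicer: Grey bench dicer, fixed, 260 (x) x 110 (y) mm. Origin: centre of its underside, z up; x is the loading direction. Flat bed on top 55 mm above the origin. Two rails 14 mm high, 74 mm apart inside, from x = -50 to +40; they flare from x = -50 back to -98 (86 mm apart). Over 25 N on grid, stop or flap counts as forcing; sliding takes about 1 N.
- load_spot (a point): Fixed point on the bed's surface between the flared rail ends, at dicer x = -92, y = 0 mm: where the centre of the grid's underside can be set down before sliding it in the dicer's +x. Axes as the dicer's.
- stop_near (a point): Bed point at dicer x = 40, y = 0 mm: foot of the rigid stop face when its clamped bracket is set nearest. The bracket's setting is NOT measured: the face is 0 to 40 mm further in +x; feel or see it. Grid home: its centre 30 mm before the face. A lip 12 mm deep, 20.5 to 24.5 mm above the bed, overhangs in front of the face: slide the grid under it, flat on the bed.
- hinge_near (a point): Flap hinge (axis along dicer y) with the bracket set nearest: dicer x = 48, 34 mm above the bed. The true hinge moves with the bracket, 0 to 40 mm further in +x (always 8 mm beyond the stop face, 38 mm beyond a home grid's centre). Tip the flap by pushing its back (+x) face towards the dicer's -x, e.g. with closed fingertips 50 mm above the hinge.
- flap (a joint): Angle of the steel keeper flap, rad: 0 open (start, leaning back 45 deg, its end 65 mm beyond and above the hinge), 2.36 closed (level, over the grid). Plate 68 mm wide, slotted for the rib, 92 mm long. Snap point 0.95; opening spring about 3 N at the end. Two 24 mm noses drop behind the home grid with 2 to 3 mm to spare; a grid over 5 mm short blocks them.
- tub_lid: Bystander, leave alone: small clear round lid, 64 mm across, 8 high, lying flat. Origin: centre of its underside.
- tub: Bystander, leave alone: clear round tub with white cap, 110 mm across, 130 high. Origin: centre of its underside.
- measure: Bystander, leave alone: white plastic mug-shaped measure, 76 mm across, 70 high. Origin: centre of its underside.
- scraper: Bystander, leave alone: steel dough scraper with black handle, about 110 x 118 mm, 20 high, lying flat. Origin: centre of its underside.
- shaker: Bystander, leave alone: aluminium shaker can, 52 mm across, 100 high. Origin: centre of its underside.
- spatula: Bystander, leave alone: spatula with black handle, lying flat. Origin: centre of its underside.
There are look-alikes about, which are no part of the job. Leave any blue look-alike of the grid alone.

How it is judged:
By the outcome, as a careful person would: the job done as asked, in the order asked, and still so for the second after the job is handed in, with the robot touching nothing.
It also fails if it takes over 67 s, if anything falls off the work surface, if the arm or the gripper's body presses on something with over 40 N, if the wrist force passes 120 N, or if a joint passes its speed limit or range.

## Working session

There is one attempt and no reset: what is moved stays moved. The work goes in short steps, Python scripts to look and compute and a tool call to move; the robot and the scene stay as the last step left them, time stands still between calls to the robot, and variables do not carry over. Pictures are saved under pics/ and viewed, about 8 in all and at most 12, crops included, and the job is handed in when it is done.

Besides the shell and the picture viewer there is one more tool, called by a JSON object that holds its "fn" and its "kwargs". arm_command: Moves the arm, as the interface text tells. Its arguments: {"type":"object","properties":{"steps":{"type":"array","items":{"type":"array","items":{"type":"array","items":{"type":"number"}}}},"squeeze":{"type":"number"}},"required":["steps"]}

```bash
mkdir -p pics; cat > h.py <<'E'
import numpy as np, cv2
from station import status, cams, job
from scipy.spatial.transform import Rotation as R
def snap(n,f):
    s=status.get_state(); d=cams.get_image(n); cv2.imwrite('pics/'+f+'.png',d['img']); 
    np.savez('pics/'+f+'.npz',K=d['intrinsics'],T=d.get('world_to_cam',d.get('tool_from_camera')),p=s['eef_pos'],r=s['tcp_rot'])
    return d
def onplane(f,uv,z):
    d=np.load('pics/'+f+'.npz');K,T=d['K'],d['T']; Rm,t=T[:3,:3],T[:3,3]
    c=-Rm.T@t; out=[]
    for u in np.atleast_2d(uv):
        r=Rm.T@np.linalg.solve(K,[u[0],u[1],1]); out.append(c+r*(z-c[2])/r[2])
    return np.array(out)
def proj(f,P):
    d=np.load('pics/'+f+'.npz');K,T=d['K'],d['T']; q=(T[:3,:3]@np.atleast_2d(P).T).T+T[:3,3]; q=q@K.T; return q[:,:2]/q[:,2:]
E
python3 - <<'E'
from h import *
np.set_printoptions(precision=3,suppress=True)
print(status.get_state())
for n in ('top','side'):
    d=snap(n,n+'0'); print(n,d['intrinsics'].tolist(),d['world_to_cam'])
a=cv2.imread('pics/top0.png');b=cv2.imread('pics/side0.png')
E
```

```text
{'t': 0.0, 'joints': array([-0.937,  0.502, -0.427,  1.551,  0.221,  1.138, -0.21 ]), 'qvel': array([ 0.   ,  0.002,  0.002,  0.   ,  0.001,  0.   , -0.001]), 'joint_efforts': array([  0.001, -56.953,  -5.816, -28.093,   0.011,   0.012,   0.   ]), 'eef_pos': array([0.235, 0.605, 0.247]), 'tcp_rot': array([-1.605,  1.569, -1.976]), 'ft_force': array([-0.468,  0.588,  0.545]), 'torque': array([ 0.053, -0.068, -0.005]), 'finger_gap': 0.08529501112580638}
top [[417.04603133747804, 0.0, 312.63830125057524], [0.0, 417.04603133747804, 196.68163850181296], [0.0, 0.0, 1.0]] [[-0.024 -0.999 -0.035  0.028]
 [-0.986  0.029 -0.165  0.545]
 [ 0.165  0.031 -0.986  1.074]
 [ 0.     0.     0.     1.   ]]
side [[414.43606428097235, 0.0, 309.7866228943311], [0.0, 414.43606428097235, 206.23507202920598], [0.0, 0.0, 1.0]] [[ 0.821 -0.571 -0.002 -0.432]
 [-0.405 -0.579 -0.707  0.268]
 [ 0.402  0.582 -0.707  1.053]
 [ 0.     0.     0.     1.   ]]
```

View pics/top0.png

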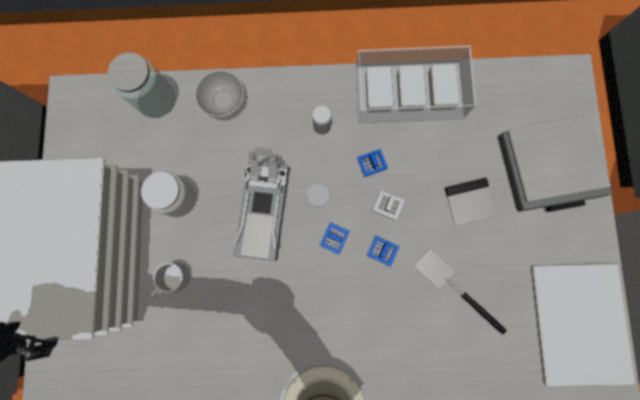

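View pics/side0.png

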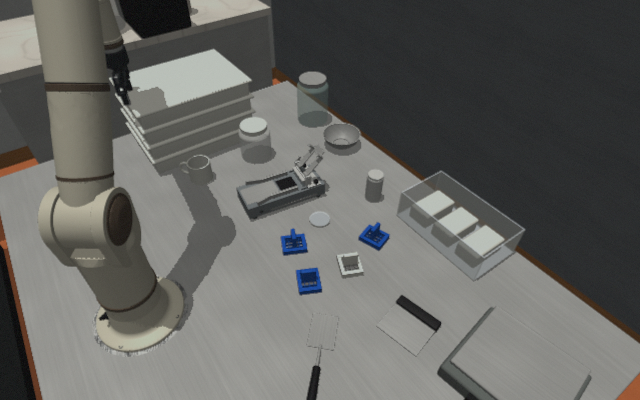

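The white grid is near top (389,205) and side (349,264). The dicer runs from top (255,255) up to the flap end near (265,155), so it loads roughly along world +x. Next I'll enlarge both.

```bash
python3 - <<'E'
from h import *
a=cv2.imread('pics/top0.png')
c1=cv2.resize(a[140:270,225:305],None,fx=4.6,fy=4.6,interpolation=cv2.INTER_CUBIC)
c2=cv2.resize(a[180:230,365:415],None,fx=8,fy=8,interpolation=cv2.INTER_CUBIC)
o=np.zeros((598,780,3),np.uint8);o[:c1.shape[0],:c1.shape[1]]=c1;o[:400,375:775]=c2
cv2.imwrite('pics/c1.png',o)
E
```

```text
(no output)
```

View pics/c1.png

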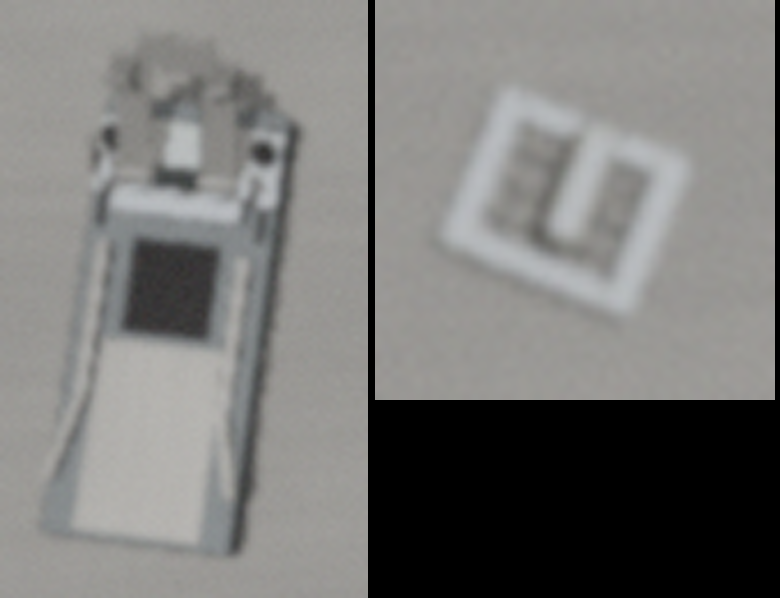

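```bash
python3 - <<'E'
from h import *
np.set_printoptions(precision=4,suppress=True)
g=np.array([(507,88),(690,160),(630,312),(445,237)])
G=onplane('top0',np.c_[365+(g[:,0]-375)/8,180+g[:,1]/8],.018)[:,:2]
print(G,G.mean(0),np.linalg.norm(G-np.roll(G,-1,0),axis=1))
e=np.roll(G,-1,0)-G; print(np.degrees(np.arctan2(e[:,1],e[:,0])))
d=np.array([(42,527),(235,550),(297,122),(98,105)])
D=onplane('top0',np.c_[225+d[:,0]/4.6,140+d[:,1]/4.6],.055)[:,:2]
e=np.roll(D,-1,0)-D
print(D,D.mean(0),np.linalg.norm(e,axis=1),np.degrees(np.arctan2(e[:,1],e[:,0])))
E
```

```text
[[ 0.56   -0.1746]
 [ 0.5332 -0.2353]
 [ 0.4817 -0.2121]
 [ 0.5091 -0.151 ]] [ 0.521  -0.1932] [0.0664 0.0565 0.067  0.0561]
[-113.7982  155.6482   65.8634  -24.9108]
[[0.3961 0.2229]
 [0.3804 0.1128]
 [0.628  0.0739]
 [0.6421 0.1914]] [0.5117 0.1502] [0.1113 0.2506 0.1184 0.2481] [-98.0905  -8.9239  83.15   172.7067]
```

```bash
cat >> h.py <<'E'
np.set_printoptions(precision=4,suppress=True)
def rel(pos,yaw_y):
    """shift (tool axes) and rotvec from the present pose to TCP pos, tool x down, tool y at heading yaw_y (deg) or its opposite"""
    s=status.get_state(); A=R.from_euler('xyz',s['tcp_rot']).as_matrix()
    best=None
    for k in (0,180):
        a=np.radians(yaw_y+k); y=np.array([np.cos(a),np.sin(a),0]); x=np.array([0,0,-1.]); B=np.c_[x,y,np.cross(x,y)]
        v=R.from_matrix(A.T@B).as_rotvec()
        if best is None or np.linalg.norm(v)<np.linalg.norm(best[0]): best=(v,B)
    d=np.array(pos)-s['eef_pos']
    print('pos',s['eef_pos'],'axes y',A[:,1],'z',A[:,2]); print('turn',best[0],np.degrees(best[0]),'shift now-axes',A.T@d,'shift new-axes',best[1].T@d, 'j',s['joints'],'f',s['ft_force'],'gap',s['finger_gap'],'t',s['t'])
E
python3 -c "
from h import *
rel([.521,-.193,.248],65.6)"
```

```text
pos [0.2353 0.6052 0.2473] axes y [ 0.3623  0.9321 -0.0018] z [ 0.9321 -0.3623 -0.0001]
turn [ 0.0551 -0.0001  0.0018] [ 3.1588 -0.0032  0.1056] shift now-axes [ 0.0004 -0.6405  0.5555] shift new-axes [-0.0007 -0.6089  0.5899] j [-0.9368  0.5018 -0.4268  1.5514  0.2208  1.1383 -0.2103] f [ 0.8358 -0.201  -0.2373] gap 0.08559262269951717 t 0.1
```

{"fn": "arm_command", "kwargs": {"steps": [[[0.055,0,0,0,0,0,0],[0,0,0,0,-0.038,0.0368,0],[0,0,0,0,-0.038,0.0368,0],[0,0,0,0,-0.038,0.0368,0],[0,0,0,0,-0.038,0.0368,0],[0,0,0,0,-0.038,0.0368,0],[0,0,0,0,-0.038,0.0368,0],[0,0,0,0,-0.038,0.0368,0]]]}}

```text
t: 1.1
eef_pos: [0.3604, 0.2553, 0.2481]
tcp_rot: [-1.966, 1.571, -2.392]
ft_force: [0.5, 0.1, -0.5]
finger_gap: 0.0856
```

{"fn": "arm_command", "kwargs": {"steps": [[[0,0,0,0,-0.038,0.0368,0],[0,0,0,0,-0.038,0.0368,0],[0,0,0,0,-0.038,0.0368,0],[0,0,0,0,-0.038,0.0368,0],[0,0,0,0,-0.038,0.0368,0],[0,0,0,0,-0.038,0.0368,0],[0,0,0,0,-0.038,0.0368,0],[0,0,0,0,-0.03,0.03,0]]]}}

```text
t: 2.1
eef_pos: [0.5, -0.1335, 0.248]
tcp_rot: [-2.124, 1.57, -2.552]
ft_force: [0.6, 0.6, 0.5]
finger_gap: 0.086
```

```bash
python3 -c "
from h import *
rel([.521,-.193,.12],65.6)
d=snap('wrist','w1'); print(d['intrinsics'],d['tool_from_camera'])"
```

```text
pos [ 0.5    -0.1335  0.248 ] axes y [ 0.4143  0.9101 -0.0005] z [ 0.9101 -0.4143 -0.0003]
turn [-0.0013 -0.0003  0.0005] [-0.0746 -0.0163  0.0264] shift now-axes [ 0.128  -0.0454  0.0438] shift new-axes [ 0.128  -0.0455  0.0437] j [ 0.1409  0.2328  0.0785  1.8952 -0.0208  1.0147  1.372 ] f [0.584  0.6424 0.493 ] gap 0.08597504609416229 t 2.1
[[309.7069   0.     325.7589]
 [  0.     309.7069 199.3274]
 [  0.       0.       1.    ]] [[ 0.0005 -0.2936  0.9559 -0.1261]
 [ 1.      0.0008 -0.0003 -0.0003]
 [-0.0007  0.9559  0.2936 -0.0752]
 [ 0.      0.      0.      1.    ]]
```

View pics/w1.png

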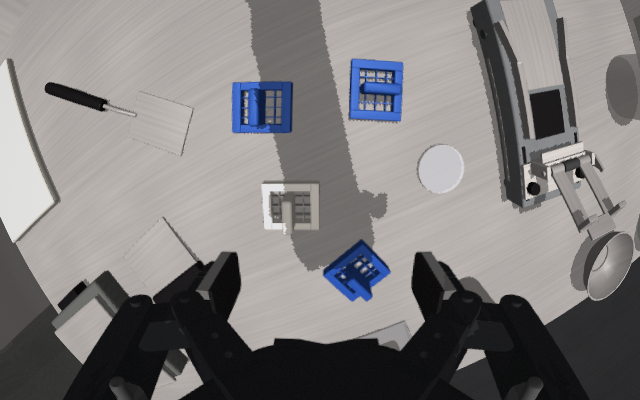

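The wrist view shows the white grid's top frame with corners at about (263,182), (319,183), (318,231) and (262,229). Its rib is vertical in the image, so it already lies along tool z. The nearest blue look-alike is at (357,270).

```bash
cat >> h.py <<'E'
def wpl(f,uv,z):
    d=np.load('pics/'+f+'.npz');K,T=d['K'],d['T']; A=R.from_euler('xyz',d['r']).as_matrix(); out=[]
    c=d['p']+A@T[:3,3]
    for u,v in np.atleast_2d(uv):
        p=np.array([u-K[0,2],v-K[1,2]])/K[0,0]; th=np.linalg.norm(p); r=A@T[:3,:3]@np.r_[np.sin(th)*p/th,np.cos(th)]
        out.append(c+r*(z-c[2])/r[2])
    return np.array(out)
E
python3 -c "
from h import *
G=wpl('w1',[(263,182),(319,183),(318,231),(262,229)],.018)[:,:2]
e=np.roll(G,-1,0)-G;print(G.mean(0),np.linalg.norm(e,axis=1),np.degrees(np.arctan2(e[:,1],e[:,0])))
D=wpl('w1',[(289,230),(288,204)],.057);print(D)
rel(np.r_[G.mean(0),.052],65.6)
"
```

```text
[ 0.5217 -0.1915] [0.0673 0.0616 0.0708 0.0611] [  64.2913  -25.9843 -116.1429  150.7442]
[[ 0.5356 -0.1952  0.057 ]
 [ 0.5079 -0.1825  0.057 ]]
pos [ 0.5012 -0.1396  0.2482] axes y [ 0.4193  0.9079 -0.0031] z [ 0.9079 -0.4193  0.0031]
turn [-0.0068  0.0031  0.0031] [-0.3877  0.1757  0.1791] shift now-axes [ 0.1965 -0.038   0.0397] shift new-axes [ 0.1962 -0.0389  0.0401] j [ 0.1447  0.2358  0.0845  1.891  -0.0189  1.0134  1.375 ] f [ 2.2967 -5.3514  2.3533] gap 0.08552299429547061 t 2.15
```

{"fn": "arm_command", "kwargs": {"steps": [[[0,0,0,0,-0.015,0.013,100],[0,0,0,0.04,-0.015,0.013,100],[0,0,0,0.04,-0.015,0.012,100],[0,0,0,0.04,0,0,100],[0,0,0,0,0,0,100]]]}}

```text
t: 2.78
eef_pos: [0.5131, -0.1864, 0.1252]
tcp_rot: [-3.053, 1.563, 2.805]
ft_force: [0.9, -0.0, -0.5]
finger_gap: 0.0521
```

```bash
python3 -c "
from h import *
rel([.5217,-.1918,.045],65)"
```

```text
pos [ 0.5131 -0.1864  0.1252] axes y [ 0.4122  0.9111 -0.0007] z [ 0.9111 -0.4122 -0.0077]
turn [ 0.0114 -0.0077  0.0007] [ 0.6551 -0.4433  0.0419] shift now-axes [ 0.0801 -0.0013  0.0107] shift new-axes [ 0.0802 -0.0012  0.0101] j [ 0.2241  0.446   0.0935  1.9218 -0.0574  0.7841  1.4953] f [ 0.8594 -0.0132 -0.469 ] gap 0.05213057739790446 t 2.775
```

{"fn": "arm_command", "kwargs": {"steps": [[[0.01,0,0,0.02,-0.001,0.008,100],[0,0,0,0.03,0,0,100],[0,0,0,0.03,0,0,100],[0,0,0,0,0,0,100]]]}}

```text
t: 3.28
eef_pos: [0.5222, -0.191, 0.0481]
tcp_rot: [3.102, 1.568, 2.667]
ft_force: [-0.0, -0.4, -0.0]
finger_gap: 0.0515
```

```bash
python3 -c "
from h import *
rel([.5217,-.1918,.045],65)
snap('wrist','w2')
a=cv2.imread('pics/w2.png'); cv2.imwrite('pics/w2c.png',cv2.resize(a[100:400,120:520],None,fx=1.5,fy=1.5))"
```

```text
pos [ 0.5222 -0.191   0.0481] axes y [0.421  0.9071 0.0001] z [ 0.9071 -0.421  -0.0026]
turn [ 0.0018 -0.0026 -0.0001] [ 0.1047 -0.1472 -0.0057] shift now-axes [ 0.0031 -0.0009 -0.0001] shift new-axes [ 0.0031 -0.0009 -0.0001] j [ 0.2377  0.5817  0.082   1.9292 -0.0765  0.6362  1.5042] f [-0.0101 -0.4394 -0.0433] gap 0.051454473570614306 t 3.275
```

View pics/w2c.png

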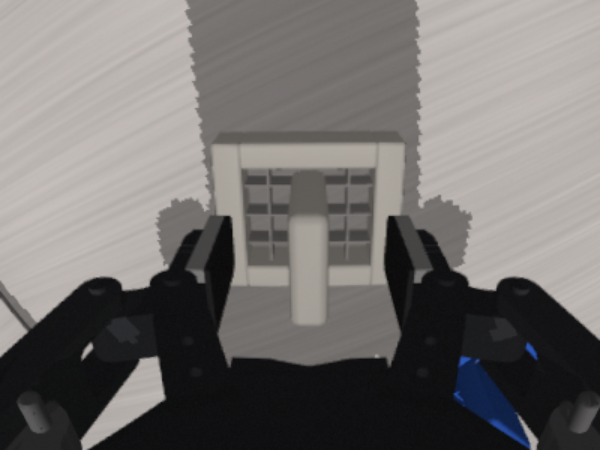

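The rib is centred between the pads and the frame is square to the tool. I'll close on it at the minimum squeeze and lift.

{"fn": "arm_command", "kwargs": {"steps": [[[0,0,0,0.002,0,0,160],[0,0,0,0,0,0,255],[0,0,0,0,0,0,255],[0,0,0,0,0,0,255],[0,0,0,0,0,0,255],[0,0,0,-0.02,0,0,255],[0,0,0,-0.05,0,0,255],[0,0,0,-0.05,0,0,255]]], "squeeze": 22}}

```text
t: 4.32
eef_pos: [0.5221, -0.1919, 0.1672]
tcp_rot: [-2.972, 1.569, 2.876]
ft_force: [0.2, -0.4, -1.6]
finger_gap: 0.0112
```

```bash
python3 -c "
from h import *
rel([.426,.163,.16],82)"
```

```text
pos [ 0.5221 -0.1919  0.1672] axes y [ 0.4221  0.9065 -0.0003] z [ 0.9065 -0.4221 -0.0015]
turn [-0.2961 -0.0015  0.    ] [-16.9681  -0.0857   0.0019] shift now-axes [ 0.0075  0.2811 -0.2369] shift new-axes [ 0.0072  0.338  -0.1446] j [ 0.2193  0.3988  0.1047  1.8756 -0.053   0.8713  1.485 ] f [ 0.1894 -0.4232 -1.5516] gap 0.01124473743007772 t 4.325
```

{"fn": "arm_command", "kwargs": {"steps": [[[-0.148,0,0,0,0,0,255],[-0.148,0,0,0,0,0,255],[0,0,0,-0.005,0.056,-0.024,255],[0,0,0,-0.005,0.056,-0.024,255],[0,0,0,-0.005,0.056,-0.024,255],[0,0,0,-0.005,0.056,-0.024,255],[0,0,0,0,0.056,-0.024,255],[0,0,0,0,0.056,-0.024,255]]]}}

```text
t: 5.32
eef_pos: [0.4263, 0.1623, 0.1868]
tcp_rot: [0.243, 1.57, 0.103]
ft_force: [1.3, 0.7, -1.6]
finger_gap: 0.0115
```

{"fn": "arm_command", "kwargs": {"steps": [[[0,0,0,0,0,0,255],[0,0,0,0,0,0,255]]]}}

```text
t: 5.58
eef_pos: [0.4269, 0.1603, 0.1863]
tcp_rot: [-1.558, 1.57, -1.698]
ft_force: [0.4, -0.5, -1.6]
finger_gap: 0.0116
```

```bash
python3 -c "
from h import *
rel([.426,.163,.16],82)
snap('wrist','w3'); snap('top','top3')
a=cv2.imread('pics/w3.png'); cv2.imwrite('pics/w3c.png',cv2.resize(a[0:400,110:540],None,fx=1.5,fy=1.5))"
```

```text
pos [0.4269 0.1603 0.1863] axes y [ 0.1386  0.9903 -0.0007] z [ 0.9903 -0.1386  0.    ]
turn [0.0005 0.     0.0007] [0.0304 0.0005 0.0383] shift now-axes [ 0.0263  0.0026 -0.0012] shift new-axes [ 0.0263  0.0026 -0.0012] j [-0.2796  0.2114 -0.1549  2.0872  0.044   0.8463  0.9714] f [ 0.4497 -0.524  -1.561 ] gap 0.0116037820411904 t 5.575
```

View pics/w3c.png

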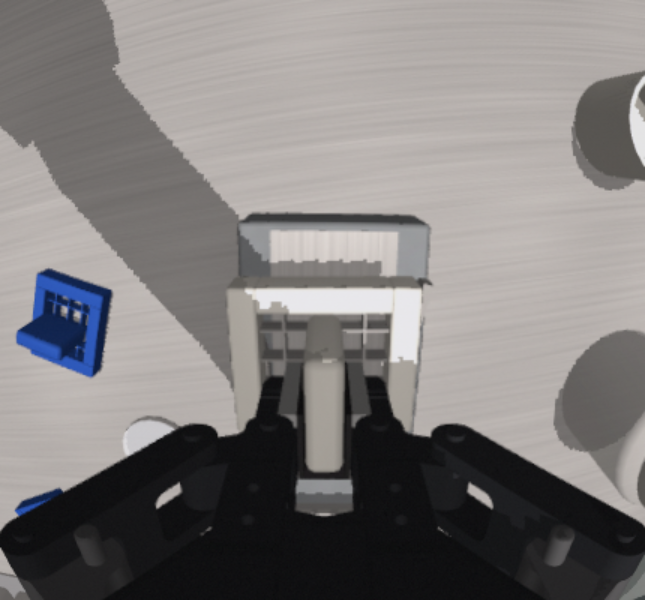

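```bash
python3 -c "
from h import *
P=wpl('w3',[(110+x/1.5,y/1.5) for x,y in [(241,224),(427,224),(271,231),(397,231)]],.055)[:,:2];print(P,P[1]-P[0],np.linalg.norm(P[1]-P[0]),np.degrees(np.arctan2(*(P[1]-P[0])[::-1])))
m=(P[0]+P[1])/2
for yaw in (-7,-8,-9):
  u=np.array([np.cos(np.radians(yaw)),np.sin(np.radians(yaw))]);print(yaw,'origin',m+.13*u,'load',m+.038*u)
a=cv2.imread('pics/top0.png'); s=cv2.imread('pics/side0.png')
# overlay the dicer model (origin .517,.150,yaw -8) on top0 and side0
for f,im,(x0,x1,y0,y1),k in (('top0',a,(225,305,140,270),4.5),('side0',s,(225,340,140,225),4)):
  c=cv2.resize(im[y0:y1,x0:x1],None,fx=k,fy=k,interpolation=cv2.INTER_CUBIC)
  th=np.radians(-8); Rz=np.array([[np.cos(th),-np.sin(th)],[np.sin(th),np.cos(th)]])
  def L(p,q,col):
    w=[np.r_[Rz@np.array(t[:2])+[.517,.150],t[2]] for t in (p,q)]; z=(proj(f,w)-[x0,y0])*k; cv2.line(c,*[tuple(int(v) for v in t) for t in z],col,1)
  for p,q in (((-.13,-.055),(-.13,.055)),((-.13,.055),(.13,.055)),((.13,.055),(.13,-.055)),((.13,-.055),(-.13,-.055))): L((*p,.055),(*q,.055),(0,0,255))
  for sg in (1,-1):
    L((-.05,sg*.037,.069),(.04,sg*.037,.069),(0,255,0)); L((-.05,sg*.037,.069),(-.098,sg*.043,.069),(0,255,0))
  for d in (0,.02,.04):
    L((.028+d,-.04,.0795),(.028+d,.04,.0795),(255,0,255)); L((.048+d,-.034,.089),(.048+d,.034,.089),(255,255,0)); L((.048+d+.065,-.034,.154),(.048+d+.065,.034,.154),(0,255,255))
  cv2.imwrite('pics/ov_'+f+'.png',c); print(c.shape)
t=cv2.imread('pics/ov_top0.png');u=cv2.imread('pics/ov_side0.png')
o=np.zeros((600,800,3),np.uint8);o[:585,:360]=t;u=u[:, :440];o[:340,360:800]=u
cv2.imwrite('pics/ov.png',o)"
```

```text
[[0.3804 0.1194]
 [0.3947 0.2234]
 [0.387  0.1356]
 [0.3966 0.2058]] [0.0142 0.104 ] 0.1049789560567112 82.21752088666784
-7 origin [0.5166 0.1556] load [0.4253 0.1668]
-8 origin [0.5163 0.1533] load [0.4252 0.1661]
-9 origin [0.516  0.1511] load [0.4251 0.1655]
(585, 360, 3)
(340, 460, 3)
```

View pics/ov.png

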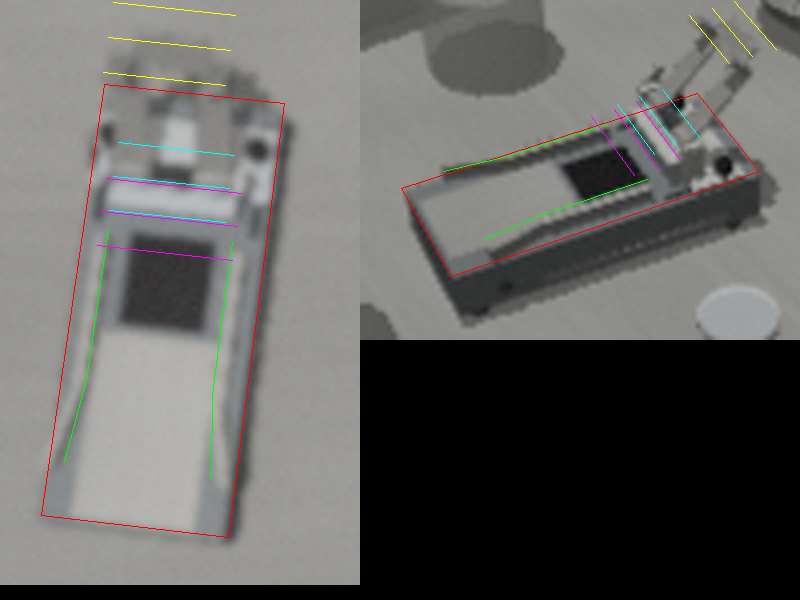

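The overlay puts the bracket about 20 mm in from its nearest setting. The two cameras agree on the dicer pose to within about 3 mm. I'll lower the grid until it hovers just over the load spot.

{"fn": "arm_command", "kwargs": {"steps": [[[0,0,0,0.02,0.0045,-0.002,255],[0,0,0,0.03,0,0,255],[0,0,0,0.026,0,0,255],[0,0,0,0.004,0,0,255],[0,0,0,0,0,0,255]]]}}

```text
t: 6.3
eef_pos: [0.4262, 0.1646, 0.1065]
tcp_rot: [-1.664, 1.571, -1.805]
ft_force: [0.8, -0.2, -2.1]
finger_gap: 0.0113
```

```bash
python3 -c "
from h import *
rel([.4256,.1648,.101],82)
snap('wrist','w4')
a=cv2.imread('pics/w4.png'); cv2.imwrite('pics/w4c.png',cv2.resize(a[70:330,170:490],None,fx=2.3,fy=2.3))"
```

```text
pos [0.4262 0.1646 0.1065] axes y [ 0.1411  0.99   -0.0003] z [ 0.99   -0.1411 -0.    ]
turn [-0.0019 -0.      0.0003] [-0.1106 -0.0014  0.0145] shift now-axes [ 0.0055  0.0001 -0.0006] shift new-axes [ 0.0055  0.0001 -0.0006] j [-0.3009  0.3479 -0.1462  2.1413  0.0817  0.6575  0.926 ] f [ 0.8318 -0.1819 -2.0988] gap 0.011342032731184738 t 6.3
```

View pics/w4c.png

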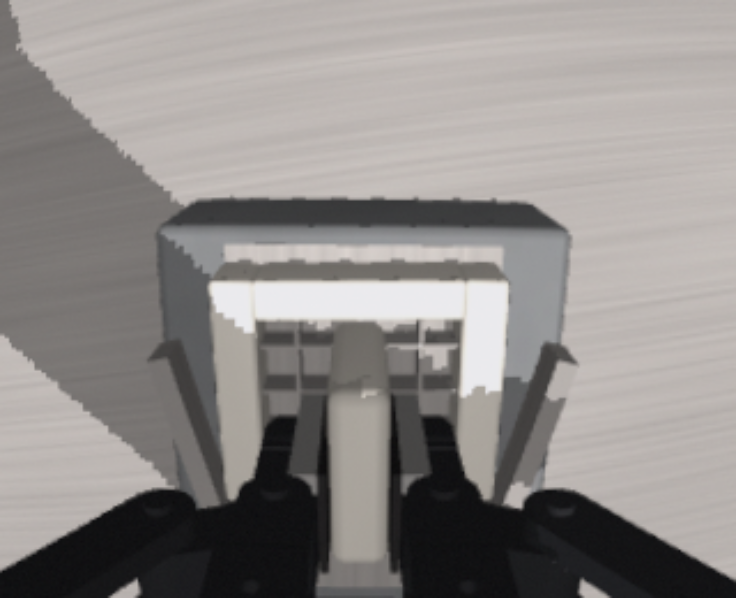

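The grid sits between the flared rails, square to the dicer. Its centre is at crop column 359 and the dicer's at 363.5, so I'll shift +1.3 mm along tool y and lower gently.

{"fn": "arm_command", "kwargs": {"steps": [[[0,0,0,0,0.0013,0,255],[0,0,0,0.002,0,0,255],[0,0,0,0.0015,0,0,255],[0,0,0,0,0,0,255]]]}}

```text
t: 6.85
eef_pos: [0.4257, 0.1667, 0.1027]
tcp_rot: [-2.707, 1.571, -2.847]
ft_force: [-0.6, -0.8, -2.6]
finger_gap: 0.0116
```

{"fn": "arm_command", "kwargs": {"steps": [[[0,0,0,0.001,0,0,255],[0,0,0,0,0,0,255]]]}}

```text
t: 7.1
eef_pos: [0.4257, 0.1668, 0.1026]
tcp_rot: [-2.126, 1.57, -2.266]
ft_force: [-3.8, -1.1, 8.8]
finger_gap: 0.0118
```

{"fn": "arm_command", "kwargs": {"steps": [[[0,0,0,0.001,0,0,255],[0,0,0,0,0,0,255]]]}}

```text
t: 7.35
eef_pos: [0.4257, 0.1668, 0.1025]
tcp_rot: [-1.56, 1.57, -1.7]
ft_force: [-7.2, -2.1, 21.1]
finger_gap: 0.0115
```

Contact is clear at TCP z = 0.1025. I'll ease the press off to about 1 N.

{"fn": "arm_command", "kwargs": {"steps": [[[0,0,0,-0.0017,0,0,255],[0,0,0,0,0,0,255]]]}}

```text
t: 7.6
eef_pos: [0.426, 0.1669, 0.1026]
tcp_rot: [0.718, 1.57, 0.578]
ft_force: [-1.2, 1.3, 2.4]
finger_gap: 0.0114
```

{"fn": "arm_command", "kwargs": {"steps": [[[0,0,0,0,0,0.005,255],[0,0,0,0,0,0.005,255],[0,0,0,0,0,0.005,255],[0,0,0,0,0,0.005,255],[0,0,0,0,0,0,255]]]}}

```text
t: 8.22
eef_pos: [0.4428, 0.1646, 0.1029]
tcp_rot: [-2.868, 1.565, -3.006]
ft_force: [-11.5, 0.8, 18.1]
finger_gap: 0.0114
```

{"fn": "arm_command", "kwargs": {"steps": [[[0,0,0,0,0,0.006,255],[0,0,0,0,0,0.006,255],[0,0,0,0,0,0.006,255],[0,0,0,0,0,0.006,255],[0,0,0,0,0,0,255]]]}}

```text
t: 8.85
eef_pos: [0.4682, 0.161, 0.1024]
tcp_rot: [-2.959, 1.568, -3.098]
ft_force: [-5.0, 0.5, 7.0]
finger_gap: 0.0115
```

```bash
python3 -c "
from h import *
rel([.517,.151,.1025],82)"
```

```text
pos [0.4682 0.161  0.1024] axes y [ 0.1388  0.9903 -0.0005] z [ 0.9903 -0.1388 -0.0028]
turn [ 0.0003 -0.0028  0.0005] [ 0.0191 -0.1603  0.0297] shift now-axes [-0.0002 -0.0032  0.0497] shift new-axes [-0.0001 -0.0032  0.0497] j [-0.2704  0.4105 -0.1362  2.0528  0.0841  0.6861  0.9708] f [-4.973   0.5079  6.9793] gap 0.011542186513091133 t 8.85
```

{"fn": "arm_command", "kwargs": {"steps": [[[0,0,0,-0.0006,0,0.003,255],[0,0,0,0,0,0.005,255],[0,0,0,0,0,0.005,255],[0,0,0,0,0,0.005,255],[0,0,0,0,0,0,255]]]}}

```text
t: 9.48
eef_pos: [0.4879, 0.1579, 0.103]
tcp_rot: [0.274, 1.57, 0.133]
ft_force: [-0.2, 0.3, -1.6]
finger_gap: 0.0116
```

{"fn": "arm_command", "kwargs": {"steps": [[[0,0,0,0,0,0.005,255],[0,0,0,0,0,0.005,255],[0,0,0,0,0,0.005,255],[0,0,0,0,0,0.005,255],[0,0,0,0,0,0,255]]]}}

```text
t: 10.1
eef_pos: [0.5076, 0.1552, 0.1031]
tcp_rot: [0.351, 1.57, 0.211]
ft_force: [0.9, -0.5, -1.9]
finger_gap: 0.0117
```

{"fn": "arm_command", "kwargs": {"steps": [[[0,0,0,0,0,0.005,255],[0,0,0,0,0,0.005,255],[0,0,0,0,0,0.004,255],[0,0,0,0,0,0.003,255],[0,0,0,0,0,0.002,255],[0,0,0,0,0,0,255]]]}}

```text
t: 10.85
eef_pos: [0.526, 0.1525, 0.103]
tcp_rot: [-0.649, 1.571, -0.789]
ft_force: [-0.3, -0.5, -1.9]
finger_gap: 0.0116
```

{"fn": "arm_command", "kwargs": {"steps": [[[0,0,0,0.0003,0,0.002,255],[0,0,0,0,0,0.002,255],[0,0,0,0,0,0.002,255],[0,0,0,0,0,0.002,255],[0,0,0,0,0,0,255]]]}}

```text
t: 11.48
eef_pos: [0.534, 0.1513, 0.1027]
tcp_rot: [-0.686, 1.571, -0.826]
ft_force: [0.8, -1.2, -1.7]
finger_gap: 0.0117
```

{"fn": "arm_command", "kwargs": {"steps": [[[0,0,0,0.0002,0,0.001,255],[0,0,0,0,0,0.001,255],[0,0,0,0,0,0.001,255],[0,0,0,0,0,0,255]]]}}

```text
t: 11.98
eef_pos: [0.5362, 0.151, 0.1025]
tcp_rot: [-2.705, 1.57, -2.844]
ft_force: [-4.8, -2.7, 2.5]
finger_gap: 0.0117
```

{"fn": "arm_command", "kwargs": {"steps": [[[0,0,0,0,0,0.001,255],[0,0,0,0,0,0.001,255],[0,0,0,0,0,0,255]]]}}

```text
t: 12.35
eef_pos: [0.5382, 0.1507, 0.1026]
tcp_rot: [-2.708, 1.57, -2.847]
ft_force: [-4.7, -2.1, 3.0]
finger_gap: 0.0119
```

{"fn": "arm_command", "kwargs": {"steps": [[[0,0,0,0,0,0.001,255],[0,0,0,0,0,0.001,255],[0,0,0,0,0,0,255]]]}}

```text
t: 12.72
eef_pos: [0.5402, 0.1505, 0.1025]
tcp_rot: [-2.718, 1.57, -2.858]
ft_force: [-4.4, -2.6, 3.1]
finger_gap: 0.0116
```

{"fn": "arm_command", "kwargs": {"steps": [[[0,0,0,-0.0002,0,0.001,255],[0,0,0,0,0,0.001,255],[0,0,0,0,0,0,255]]]}}

```text
t: 13.1
eef_pos: [0.5431, 0.15, 0.1027]
tcp_rot: [-0.122, 1.57, -0.262]
ft_force: [-2.3, -1.9, -1.4]
finger_gap: 0.0113
```

{"fn": "arm_command", "kwargs": {"steps": [[[0,0,0,0,0,0.001,255],[0,0,0,0,0,0.001,255],[0,0,0,0,0,0,255]]]}}

```text
t: 13.48
eef_pos: [0.5446, 0.1498, 0.1027]
tcp_rot: [-2.281, 1.57, -2.421]
ft_force: [-2.7, -2.6, -1.6]
finger_gap: 0.0115
```

{"fn": "arm_command", "kwargs": {"steps": [[[0,0,0,0,0,0.001,255],[0,0,0,0,0,0,255]]]}}

```text
t: 13.72
eef_pos: [0.5456, 0.1496, 0.1027]
tcp_rot: [-2.298, 1.57, -2.438]
ft_force: [-2.5, -3.8, -1.2]
finger_gap: 0.0115
```

{"fn": "arm_command", "kwargs": {"steps": [[[0,0,0,0,0,0.001,255],[0,0,0,0,0,0,255]]]}}

```text
t: 13.98
eef_pos: [0.5466, 0.1495, 0.1027]
tcp_rot: [-2.389, 1.57, -2.529]
ft_force: [-2.7, -3.1, -1.2]
finger_gap: 0.0112
```

A small sideways force, fy about -3 N, shows the +y rail is rubbing. I'll ease 0.4 mm away from it and keep feeling forward.

{"fn": "arm_command", "kwargs": {"steps": [[[0,0,0,0,-0.0004,0.001,255],[0,0,0,0,0,0,255]]]}}

```text
t: 14.22
eef_pos: [0.5479, 0.1493, 0.1028]
tcp_rot: [0.532, 1.57, 0.392]
ft_force: [-2.4, -3.5, -1.6]
finger_gap: 0.011
```

{"fn": "arm_command", "kwargs": {"steps": [[[0,0,0,0,0,0.001,255],[0,0,0,0,0,0,255]]]}}

```text
t: 14.48
eef_pos: [0.5488, 0.1491, 0.1028]
tcp_rot: [0.585, 1.57, 0.445]
ft_force: [-2.0, -3.0, -2.0]
finger_gap: 0.0116
```

{"fn": "arm_command", "kwargs": {"steps": [[[0,0,0,0,0,0.001,255],[0,0,0,0,0,0,255]]]}}

```text
t: 14.72
eef_pos: [0.5498, 0.149, 0.1029]
tcp_rot: [0.646, 1.57, 0.506]
ft_force: [-2.1, -3.1, -1.8]
finger_gap: 0.0114
```

{"fn": "arm_command", "kwargs": {"steps": [[[0,0,0,0,0,0.001,255],[0,0,0,0,0,0,255]]]}}

```text
t: 14.98
eef_pos: [0.5508, 0.1489, 0.1028]
tcp_rot: [0.681, 1.57, 0.541]
ft_force: [-1.3, -2.5, -1.1]
finger_gap: 0.0112
```

{"fn": "arm_command", "kwargs": {"steps": [[[0,0,0,0.0001,-0.0003,0.001,255],[0,0,0,0,0,0,255]]]}}

```text
t: 15.22
eef_pos: [0.552, 0.1486, 0.1028]
tcp_rot: [0.649, 1.57, 0.51]
ft_force: [-1.3, -2.7, -1.8]
finger_gap: 0.012
```

{"fn": "arm_command", "kwargs": {"steps": [[[0,0,0,0,0,0.001,255],[0,0,0,0,0,0,255]]]}}

```text
t: 15.48
eef_pos: [0.5528, 0.1485, 0.1028]
tcp_rot: [0.707, 1.57, 0.568]
ft_force: [-1.5, -3.2, -2.1]
finger_gap: 0.0115
```

{"fn": "arm_command", "kwargs": {"steps": [[[0,0,0,0,0,0.001,255],[0,0,0,0,0,0,255]]]}}

```text
t: 15.72
eef_pos: [0.5538, 0.1483, 0.1028]
tcp_rot: [0.69, 1.57, 0.551]
ft_force: [-0.2, -1.2, -0.8]
finger_gap: 0.0115
```

{"fn": "arm_command", "kwargs": {"steps": [[[0,0,0,0,0,0.001,255],[0,0,0,0,0,0,255]]]}}

```text
t: 15.98
eef_pos: [0.5548, 0.1481, 0.1028]
tcp_rot: [0.666, 1.57, 0.526]
ft_force: [-0.6, -1.0, -1.7]
finger_gap: 0.0119
```

```bash
python3 -c "
from h import *
rel([.551,.149,.1025],82)
for n in ('side','top'): snap(n,n+'5')
a=cv2.resize(cv2.imread('pics/side5.png')[130:225,225:345],None,fx=3.3,fy=3.3,interpolation=cv2.INTER_CUBIC)
b=cv2.resize(cv2.imread('pics/top5.png')[140:270,215:315],None,fx=4,fy=4,interpolation=cv2.INTER_CUBIC)
o=np.zeros((520,800,3),np.uint8);o[:a.shape[0],:a.shape[1]]=a;o[:520,400:]=b
cv2.imwrite('pics/v5.png',o)"
```

```text
pos [0.5548 0.1481 0.1028] axes y [0.1393 0.9903 0.0004] z [ 0.9903 -0.1393  0.0006]
turn [-0.0001  0.0006 -0.0004] [-0.0071  0.0321 -0.0252] shift now-axes [ 0.0003  0.0003 -0.0039] shift new-axes [ 0.0003  0.0003 -0.0039] j [-0.2134  0.5193 -0.1201  1.8633  0.0859  0.7633  1.0512] f [-0.6331 -1.0127 -1.731 ] gap 0.011855471344988096 t 15.975
```

{"fn": "arm_command", "kwargs": {"steps": [[[0,0,0,0,0,0.001,255],[0,0,0,0,0,0,255]]]}}

```text
t: 16.32
eef_pos: [0.5558, 0.148, 0.1028]
tcp_rot: [0.694, 1.57, 0.554]
ft_force: [0.0, 0.2, -1.5]
finger_gap: 0.012
```

{"fn": "arm_command", "kwargs": {"steps": [[[0,0,0,0,0,0.001,255],[0,0,0,0,0,0,255]]]}}

```text
t: 16.58
eef_pos: [0.5567, 0.1478, 0.1028]
tcp_rot: [0.716, 1.57, 0.576]
ft_force: [0.0, 0.1, -1.0]
finger_gap: 0.0114
```

{"fn": "arm_command", "kwargs": {"steps": [[[0,0,0,0,0,0.001,255],[0,0,0,0,0,0,255]]]}}

```text
t: 16.82
eef_pos: [0.5576, 0.1475, 0.1027]
tcp_rot: [0.621, 1.571, 0.481]
ft_force: [-0.2, 0.3, -1.6]
finger_gap: 0.0115
```

{"fn": "arm_command", "kwargs": {"steps": [[[0,0,0,0,0,0.001,255],[0,0,0,0,0,0,255]]]}}

```text
t: 17.08
eef_pos: [0.5586, 0.1474, 0.1027]
tcp_rot: [0.439, 1.571, 0.299]
ft_force: [1.1, -0.1, -1.6]
finger_gap: 0.0117
```

View pics/v5.png

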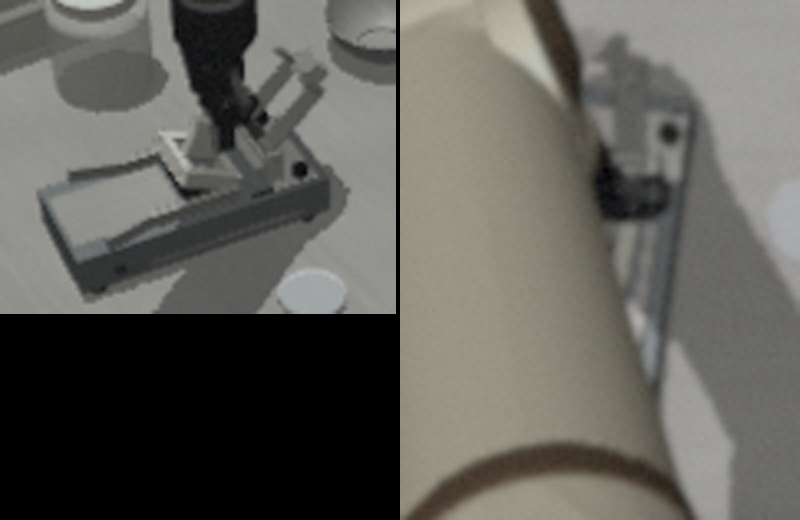

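The side view shows the grid pitched in the fingers, rear edge up at crop (165,135). I'll check the present state with the wrist and side cameras together.

```bash
python3 -c "
from h import *
for n in ('side','wrist'): snap(n,n+'6')
a=cv2.resize(cv2.imread('pics/side6.png')[140:215,235:335],None,fx=4,fy=4,interpolation=cv2.INTER_CUBIC)
b=cv2.resize(cv2.imread('pics/wrist6.png')[60:340,220:440],None,fx=1.8,fy=1.8,interpolation=cv2.INTER_CUBIC)
o=np.zeros((504,800,3),np.uint8);o[:a.shape[0],:a.shape[1]]=a;o[:b.shape[0],402:402+b.shape[1]]=b
cv2.imwrite('pics/v6.png',o)"
```

```text
(no output)
```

View pics/v6.png

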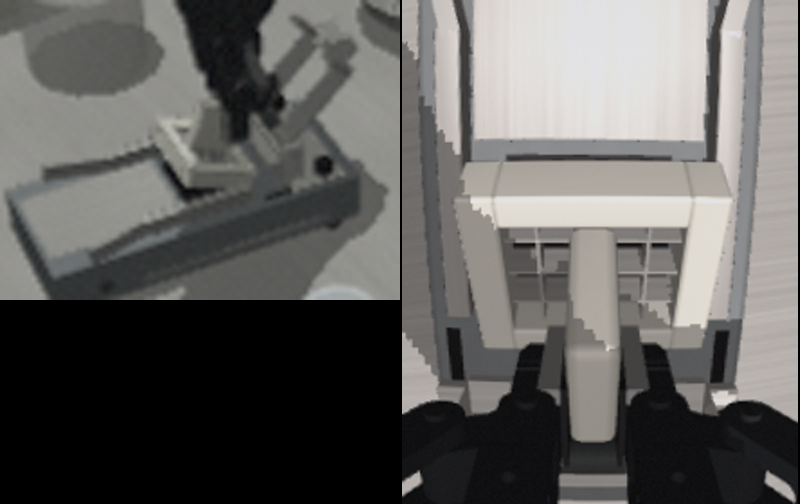

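The grid has pitched about 17° in the grip, rear edge up, from pressing it down while dragging it early on. It isn't jammed and forces are small. I'll back off, tilt the tool to level the grid, set it down and release it. Then I'll push it from behind, low down, with closed fingertips.

{"fn": "arm_command", "kwargs": {"steps": [[[0,0,0,-0.001,0,-0.006,255],[0,0,0,-0.001,0,-0.006,255],[0,0,0,0,0,-0.006,255],[0,0,0,0,0,0,255],[0,-0.15,0,0,0,0,255],[0,-0.14,0,0,0,0,255],[0,0,0,0,0,0,255]]]}}

```text
t: 18.05
eef_pos: [0.5374, 0.1503, 0.1039]
tcp_rot: [-0.009, 1.283, -0.145]
ft_force: [0.1, -0.2, -0.9]
finger_gap: 0.0113
```

```bash
python3 -c "
from h import *
rel([.551,.149,.1025],82)
for n in ('side','wrist'): snap(n,n+'7')
a=cv2.resize(cv2.imread('pics/side7.png')[140:215,235:335],None,fx=4,fy=4,interpolation=cv2.INTER_CUBIC)
b=cv2.resize(cv2.imread('pics/wrist7.png')[60:340,220:440],None,fx=1.8,fy=1.8,interpolation=cv2.INTER_CUBIC)
o=np.zeros((504,800,3),np.uint8);o[:a.shape[0],:a.shape[1]]=a;o[:b.shape[0],402:402+b.shape[1]]=b
cv2.imwrite('pics/v7.png',o)"
```

```text
pos [0.5374 0.1503 0.1039] axes y [ 0.1356  0.9908 -0.0026] z [ 0.9502 -0.1293  0.2835]
turn [0.004  0.2875 0.0021] [ 0.2293 16.4707  0.1194] shift now-axes [0.0052 0.0005 0.0127] shift new-axes [0.0014 0.0006 0.0137] j [-0.4606  0.3946  0.0554  2.1228  0.3374  0.3996  0.7265] f [ 0.0703 -0.2203 -0.925 ] gap 0.01132331577563136 t 18.05
```

View pics/v7.png

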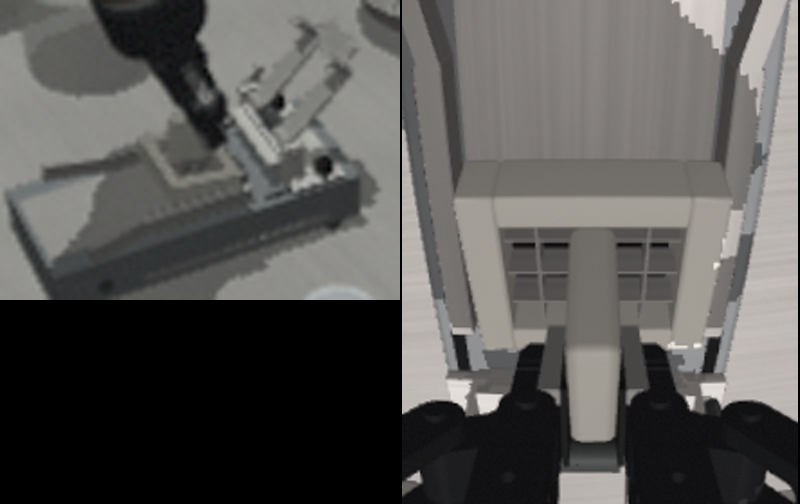

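It now looks level. I'll lower vertically in small steps until it touches.

{"fn": "arm_command", "kwargs": {"steps": [[[0,0,0,0.00144,0,-0.00043,255],[0,0,0,0,0,0,255]]]}}

```text
t: 18.4
eef_pos: [0.5419, 0.1496, 0.1034]
tcp_rot: [0.003, 1.28, -0.139]
ft_force: [1.2, -0.6, -2.2]
finger_gap: 0.0114
```

{"fn": "arm_command", "kwargs": {"steps": [[[0,0,0,0.00144,0,-0.00043,255],[0,0,0,0,0,0,255]]]}}

```text
t: 18.65
eef_pos: [0.5408, 0.1496, 0.1015]
tcp_rot: [0.0, 1.281, -0.14]
ft_force: [-0.6, -0.7, -1.2]
finger_gap: 0.0117
```

{"fn": "arm_command", "kwargs": {"steps": [[[0,0,0,0.00096,0,-0.00028,255],[0,0,0,0,0,0,255]]]}}

```text
t: 18.9
eef_pos: [0.5408, 0.1498, 0.101]
tcp_rot: [0.0, 1.28, -0.14]
ft_force: [-1.8, -0.9, 0.9]
finger_gap: 0.0113
```

{"fn": "arm_command", "kwargs": {"steps": [[[0,0,0,0.00096,0,-0.00028,255],[0,0,0,0,0,0,255]]]}}

```text
t: 19.15
eef_pos: [0.5409, 0.1498, 0.1009]
tcp_rot: [0.0, 1.28, -0.14]
ft_force: [-6.0, -2.1, 12.9]
finger_gap: 0.0113
```

{"fn": "arm_command", "kwargs": {"steps": [[[0,0,0,-0.0009,0,0.0003,255],[0,0,0,0,0,0,170],[0,0,0,0,0,0,170],[0,0,0,0,0,0,170],[0,0,0,-0.03,0,0,170],[0,0,0,-0.03,0,0,170],[0,0,0,0,0,0,255]]]}}

```text
t: 20.02
eef_pos: [0.5248, 0.1532, 0.1603]
tcp_rot: [0.009, 1.277, -0.131]
ft_force: [-0.1, -0.0, -0.2]
finger_gap: 0.0114
```

```bash
python3 -c "
from h import *
u=np.array([.9903,-.1393]);p=np.array([.5409,.1498])
# target: TCP 63 mm behind the grid centre (rear edge -30, finger half width 11, spare)
rel(np.r_[p-u*.065,.130],82)
"
```

```text
pos [0.5248 0.1532 0.1603] axes y [0.1387 0.9903 0.0025] z [ 0.9479 -0.1335  0.2893]
turn [ 0.0001  0.2935 -0.0026] [ 0.0035 16.8151 -0.148 ] shift now-axes [ 0.0149 -0.0011 -0.0553] shift new-axes [ 0.0303 -0.0011 -0.0486] j [-0.4502  0.2747  0.0231  2.1207  0.3035  0.5155  0.7552] f [-0.079  -0.0194 -0.1658] gap 0.011364442115940634 t 20.025
```

The wrist force reads about 0, so the grid is released. Now I'll turn upright with the fingers shut, move behind the grid, and look.

{"fn": "arm_command", "kwargs": {"steps": [[[0,0.147,0,0,0,0,255],[0,0.1465,0,0,0,0,255],[0,0,0,0,0,-0.025,255],[0,0,0,0,-0.001,-0.0236,255],[0,0,0,0,0,0,255],[0,0,0,0,0,0,255]]]}}

```text
t: 20.78
eef_pos: [0.4762, 0.1579, 0.158]
tcp_rot: [-3.131, 1.568, 3.012]
ft_force: [-0.2, 0.5, -1.0]
finger_gap: 0.0
```

```bash
python3 -c "
from h import *
u=np.array([.9903,-.1393]);p=np.array([.5409,.1498])
rel(np.r_[p-u*.065,.0825],82)
for n in ('side','wrist'): snap(n,n+'8')
a=cv2.resize(cv2.imread('pics/side8.png')[130:215,235:335],None,fx=4,fy=4,interpolation=cv2.INTER_CUBIC)
b=cv2.resize(cv2.imread('pics/wrist8.png')[60:340,220:440],None,fx=1.8,fy=1.8,interpolation=cv2.INTER_CUBIC)
o=np.zeros((504,800,3),np.uint8);o[:a.shape[0],:a.shape[1]]=a;o[:b.shape[0],402:402+b.shape[1]]=b
cv2.imwrite('pics/v8.png',o)"
```

```text
pos [0.4762 0.1579 0.158 ] axes y [ 0.1396  0.9902 -0.    ] z [ 0.9902 -0.1396 -0.0029]
turn [-0.0005 -0.0029  0.    ] [-0.0263 -0.1655  0.0018] shift now-axes [0.0755 0.001  0.0004] shift new-axes [0.0755 0.001  0.0002] j [-0.2955  0.3279 -0.0908  2.0059  0.0383  0.8119  1.0227] f [-0.1588  0.4556 -0.9851] gap 9.007712342905528e-06 t 20.775
```

{"fn": "arm_command", "kwargs": {"steps": [[[0,0,0,0.03,0,0,255],[0,0,0,0.03,0,0,255],[0,0,0,0.014,0,0,255],[0,0,0,0,0,0,255],[0,0,0,0,0,0.005,255],[0,0,0,0,0,0.005,255],[0,0,0,0,0,0,255]]]}}

```text
t: 21.75
eef_pos: [0.4862, 0.1568, 0.085]
tcp_rot: [2.703, 1.569, 2.563]
ft_force: [-0.1, 0.5, 0.0]
finger_gap: -0.0
```

{"fn": "arm_command", "kwargs": {"steps": [[[0,0,0,0,0,0.003,255],[0,0,0,0,0,0.003,255],[0,0,0,0,0,0,255]]]}}

```text
t: 22.12
eef_pos: [0.4913, 0.1559, 0.0843]
tcp_rot: [3.101, 1.568, 2.962]
ft_force: [-0.7, -0.2, -0.3]
finger_gap: -0.0004
```

{"fn": "arm_command", "kwargs": {"steps": [[[0,0,0,0,0,0.003,255],[0,0,0,0,0,0.003,255],[0,0,0,0,0,0,255]]]}}

```text
t: 22.5
eef_pos: [0.4976, 0.1549, 0.0842]
tcp_rot: [3.062, 1.568, 2.922]
ft_force: [-0.5, 0.2, -0.0]
finger_gap: 0.0
```

{"fn": "arm_command", "kwargs": {"steps": [[[0,0,0,0,0,0.002,255],[0,0,0,0,0,0.002,255],[0,0,0,0,0,0,255]]]}}

```text
t: 22.88
eef_pos: [0.5013, 0.1544, 0.0842]
tcp_rot: [3.075, 1.568, 2.936]
ft_force: [-0.8, 0.3, 1.2]
finger_gap: 0.0003
```

{"fn": "arm_command", "kwargs": {"steps": [[[0,0,0,0,0,0.001,255],[0,0,0,0,0,0.001,255],[0,0,0,0,0,0,255]]]}}

```text
t: 23.25
eef_pos: [0.503, 0.1542, 0.0842]
tcp_rot: [3.103, 1.568, 2.963]
ft_force: [-1.9, 0.6, -0.1]
finger_gap: -0.0
```

{"fn": "arm_command", "kwargs": {"steps": [[[0,0,0,0,0,0.001,255],[0,0,0,0,0,0.001,255],[0,0,0,0,0,0,255]]]}}

```text
t: 23.62
eef_pos: [0.5051, 0.1539, 0.0842]
tcp_rot: [3.103, 1.568, 2.963]
ft_force: [-0.7, 0.1, -0.1]
finger_gap: -0.0005
```

{"fn": "arm_command", "kwargs": {"steps": [[[0,0,0,0,0,0.001,255],[0,0,0,0,0,0,255]]]}}

```text
t: 23.88
eef_pos: [0.5059, 0.1538, 0.0842]
tcp_rot: [3.135, 1.567, 2.995]
ft_force: [-1.6, 0.1, 1.0]
finger_gap: -0.0
```

{"fn": "arm_command", "kwargs": {"steps": [[[0,0,0,0,0,0.001,255],[0,0,0,0,0,0,255]]]}}

```text
t: 24.12
eef_pos: [0.507, 0.1536, 0.0842]
tcp_rot: [3.117, 1.567, 2.977]
ft_force: [-1.9, 0.1, 0.1]
finger_gap: -0.0002
```

{"fn": "arm_command", "kwargs": {"steps": [[[0,0,0,0,0,0.001,255],[0,0,0,0,0,0,255]]]}}

```text
t: 24.38
eef_pos: [0.508, 0.1535, 0.0842]
tcp_rot: [3.098, 1.568, 2.958]
ft_force: [-1.1, -0.1, 1.3]
finger_gap: 0.0001
```

{"fn": "arm_command", "kwargs": {"steps": [[[0,0,0,0,0,0.001,255],[0,0,0,0,0,0,255]]]}}

```text
t: 24.62
eef_pos: [0.509, 0.1534, 0.0842]
tcp_rot: [3.122, 1.567, 2.982]
ft_force: [-2.5, 0.2, 1.5]
finger_gap: 0.0003
```

{"fn": "arm_command", "kwargs": {"steps": [[[0,0,0,0,0,0.001,255],[0,0,0,0,0,0,255]]]}}

```text
t: 24.88
eef_pos: [0.51, 0.1532, 0.0842]
tcp_rot: [3.109, 1.567, 2.969]
ft_force: [-0.6, 0.6, 0.8]
finger_gap: -0.0002
```

{"fn": "arm_command", "kwargs": {"steps": [[[0,0,0,0,0,0.001,255],[0,0,0,0,0,0,255]]]}}

```text
t: 25.12
eef_pos: [0.511, 0.1531, 0.0842]
tcp_rot: [3.114, 1.568, 2.975]
ft_force: [-1.2, -0.4, 1.4]
finger_gap: 0.0001
```

{"fn": "arm_command", "kwargs": {"steps": [[[0,0,0,0,0,0.001,255],[0,0,0,0,0,0,255]]]}}

```text
t: 25.38
eef_pos: [0.5114, 0.153, 0.0841]
tcp_rot: [-3.11, 1.567, 3.033]
ft_force: [-3.4, 0.9, 2.4]
finger_gap: 0.0001
```

{"fn": "arm_command", "kwargs": {"steps": [[[0,0,0,0,0,0.001,255],[0,0,0,0,0,0,255]]]}}

```text
t: 25.62
eef_pos: [0.5115, 0.153, 0.084]
tcp_rot: [-3.043, 1.565, 3.101]
ft_force: [-6.2, 0.4, 4.5]
finger_gap: 0.0005
```

{"fn": "arm_command", "kwargs": {"steps": [[[0,0,0,0,0,0.001,255],[0,0,0,0,0,0,255]]]}}

```text
t: 25.88
eef_pos: [0.5116, 0.153, 0.0839]
tcp_rot: [-3.015, 1.563, 3.129]
ft_force: [-9.2, 0.9, 6.6]
finger_gap: -0.0003
```

{"fn": "arm_command", "kwargs": {"steps": [[[0,0,0,0,0,0.001,255],[0,0,0,0,0,0,255]]]}}

```text
t: 26.12
eef_pos: [0.5116, 0.153, 0.0838]
tcp_rot: [-2.989, 1.562, -3.128]
ft_force: [-11.0, 0.7, 8.6]
finger_gap: -0.0002
```

```bash
python3 -c "
from h import *
d=snap('side','side9');snap('wrist','w9');rel([.51,.153,.0842],82)
a,b=(cv2.imread('pics/side%s.png'%k).astype(int) for k in '89')
"
```

```text
pos [0.5116 0.153  0.0838] axes y [ 0.1382  0.9904 -0.0014] z [ 0.9904 -0.1383 -0.0091]
turn [ 0.0009 -0.0091  0.0014] [ 0.0533 -0.5193  0.0783] shift now-axes [-0.0004 -0.0002 -0.0016] shift new-axes [-0.0004 -0.0002 -0.0016] j [-0.2745  0.4961 -0.0795  1.9638  0.0545  0.6925  1.0453] f [-10.2223   1.1083   9.1097] gap -1.4818943735889267e-05 t 26.225
```

The grid met a firm stop: TCP halted at 0.5116 while force rose smoothly to 11 N. I'll compare that with the lip edge seen in the earlier wrist pictures, v7 crop (460,374) and (715,376), v6 crop (455,384) and (725,386).

```bash
python3 -c "
from h import *
for f,q in (('wrist7',[(460,374),(715,376)]),('wrist6',[(455,384),(725,386)])):
  for z in (.0765,.081):
    P=wpl(f,[(220+(x-402)/1.8,60+y/1.8) for x,y in q],z); print(f,z,P@[.9903,-.1393,0]-.4905,P@[.1393,.9903,0])
s=status.get_state();print('finger front x',s['eef_pos']@[.9903,-.1393,0]-.4905+.011, 'lat',s['eef_pos']@[.1393,.9903,0])
"
```

```text
wrist7 0.0765 [0.0495 0.0499] [0.1795 0.2653]
wrist7 0.081 [0.0448 0.0451] [0.1811 0.2638]
wrist6 0.0765 [0.0585 0.0591] [0.1793 0.2662]
wrist6 0.081 [0.0558 0.0564] [0.1806 0.265 ]
finger front x 0.00586565895311485 lat 0.2227717003163476
```

The lip front comes out at dicer x of about 50–58 mm and the grid front at about 66 mm. So the grid is under the lip and against the face, with the hinge at about x = 74. I'll back off, rise, and go over to behind the flap with the fingers part open, so each one pushes on one side of the slotted plate.

{"fn": "arm_command", "kwargs": {"steps": [[[0,0,0,0,0,-0.007,255],[0,0,0,0,0,-0.01,255],[0,0,0,-0.05,0,0,255],[0,0,0,-0.06,0,0,135],[0,0,0,-0.06,0,0,135],[0,0,0,0,0,0.02,135],[0,0,0,0,0,0.05,135],[0,0,0,0,0,0.05,135]]]}}

```text
t: 27.22
eef_pos: [0.6188, 0.138, 0.2546]
tcp_rot: [2.746, 1.569, 2.607]
ft_force: [0.8, 0.4, 0.9]
finger_gap: 0.0402
```

{"fn": "arm_command", "kwargs": {"steps": [[[0,0,0,0,0,0.05,135],[0,0,0,0,0,0.03,135],[0,0,0,0,0,0,135]]]}}

```text
t: 27.6
eef_pos: [0.6982, 0.1254, 0.2523]
tcp_rot: [-2.813, 1.568, -2.955]
ft_force: [-0.8, -0.1, 0.2]
finger_gap: 0.0404
```

```bash
python3 -c "
from h import *
def W(x,l,z): L=.4905+x; return [L*.9903+l*.1393,-L*.1393+l*.9903,z]
print(W(.172,.2228,.1575)); rel(W(.172,.2228,.1575),82)
print('bowl',onplane('top0',[(220,95),(198,95),(243,95)],.05))
"
```

```text
[0.6871097899999999, 0.12835259, 0.1575]
pos [0.6982 0.1254 0.2523] axes y [ 0.1416  0.9899 -0.001 ] z [ 0.9899 -0.1416 -0.0029]
turn [-0.0025 -0.0029  0.001 ] [-0.1432 -0.164   0.0558] shift now-axes [ 0.0948  0.0015 -0.0111] shift new-axes [ 0.0948  0.0014 -0.0114] j [-0.1875  0.5729 -0.043   1.3834  0.025   1.1889  1.1956] f [-0.7777 -0.0603  0.1688] gap 0.04039924828347072 t 27.6
bowl [[0.8419 0.2672 0.05  ]
 [0.8444 0.3297 0.05  ]
 [0.8394 0.2022 0.05  ]]
```

{"fn": "arm_command", "kwargs": {"steps": [[[0,0,0,0.04,0.0015,0,135],[0,0,0,0.04,0,0,135],[0,0,0,0.015,0,0,135],[0,0,0,0,0,-0.01,135],[0,0,0,0,0,-0.005,135],[0,0,0,0,0,-0.005,135],[0,0,0,0,0,0,135]]]}}

```text
t: 28.48
eef_pos: [0.6768, 0.1316, 0.16]
tcp_rot: [2.737, 1.569, 2.597]
ft_force: [-0.5, 0.1, 0.0]
finger_gap: 0.0401
```

{"fn": "arm_command", "kwargs": {"steps": [[[0,0,0,0,0,-0.005,135],[0,0,0,0,0,-0.005,135],[0,0,0,0,0,-0.005,135],[0,0,0,0,0,0,135]]]}}

```text
t: 28.98
eef_pos: [0.665, 0.1328, 0.1608]
tcp_rot: [0.287, 1.566, 0.147]
ft_force: [6.4, -1.2, 2.3]
finger_gap: 0.0399
```

{"fn": "arm_command", "kwargs": {"steps": [[[0,0,0,0,0,-0.005,135],[0,0,0,0,0,-0.005,135],[0,0,0,0,0,-0.005,135],[0,0,0,0,0,0,135]]]}}

```text
t: 29.48
eef_pos: [0.6521, 0.1342, 0.1628]
tcp_rot: [0.209, 1.562, 0.068]
ft_force: [7.2, -1.8, 5.9]
finger_gap: 0.0398
```

```bash
python3 -c "
from h import *
s=status.get_state();p=s['eef_pos'];print('TCP x',p@[.9903,-.1393,0]-.4905,'lat',p@[.1393,.9903,0],p[2],s['ft_force'])
"
```

```text
TCP x 0.13655901036359902 lat 0.22372681136768122 0.16276768466589603 [ 7.2432 -1.8175  5.9464]
```

Contact at the expected place, steady at about 6–7 N as the flap swings. Carrying on.

{"fn": "arm_command", "kwargs": {"steps": [[[0,0,0,0,0,-0.005,135],[0,0,0,0,0,-0.005,135],[0,0,0,0,0,-0.005,135],[0,0,0,0,0,0,135]]]}}

```text
t: 29.98
eef_pos: [0.6312, 0.1378, 0.1585]
tcp_rot: [-3.118, 1.566, 3.026]
ft_force: [2.0, -0.8, 1.3]
finger_gap: 0.0404
```

{"fn": "arm_command", "kwargs": {"steps": [[[0,0,0,0,0,-0.005,135],[0,0,0,0,0,-0.005,135],[0,0,0,0,0,-0.005,135],[0,0,0,0,0,0,135]]]}}

```text
t: 30.48
eef_pos: [0.6161, 0.1399, 0.1584]
tcp_rot: [-3.082, 1.566, 3.062]
ft_force: [1.3, -0.0, 0.1]
finger_gap: 0.0401
```

{"fn": "arm_command", "kwargs": {"steps": [[[0,0,0,0,0,-0.005,135],[0,0,0,0,0,-0.005,135],[0,0,0,0,0,-0.005,135],[0,0,0,0,0,0,135]]]}}

```text
t: 30.98
eef_pos: [0.6016, 0.1419, 0.1587]
tcp_rot: [-3.11, 1.566, 3.033]
ft_force: [-0.1, -0.1, -0.1]
finger_gap: 0.0398
```

{"fn": "arm_command", "kwargs": {"steps": [[[0,0,0,0,0,-0.005,135],[0,0,0,0,0,-0.005,135],[0,0,0,0,0,-0.005,135],[0,0,0,0,0,0,135]]]}}

```text
t: 31.48
eef_pos: [0.5869, 0.144, 0.1589]
tcp_rot: [-3.124, 1.567, 3.019]
ft_force: [-0.8, -0.5, -0.2]
finger_gap: 0.0403
```

{"fn": "arm_command", "kwargs": {"steps": [[[0,0,0,0,0,-0.005,135],[0,0,0,0,0,-0.005,135],[0,0,0,0,0,0,135]]]}}

```text
t: 31.85
eef_pos: [0.5771, 0.1454, 0.1589]
tcp_rot: [-3.136, 1.567, 3.008]
ft_force: [-0.1, 0.3, 0.1]
finger_gap: 0.04
```

```bash
python3 -c "
from h import *
s=status.get_state();p=s['eef_pos'];print('TCP x',p@[.9903,-.1393,0]-.4905,p[2],s['ft_force'])
for n in ('side','wrist','top'): snap(n,n+'10')
"
```

```text
TCP x 0.060733792608964 0.15891567816881913 [-0.113   0.3384  0.1469]
```

No reaction now, with the fingertips well past the snap point. I'll rise, move aside and look.

{"fn": "arm_command", "kwargs": {"steps": [[[0,0,0,-0.05,0,0,135],[0,0,0,-0.05,0,0,135],[0,0,0,0,-0.05,-0.01,135],[0,0,0,0,-0.05,-0.01,135],[0,0,0,0,-0.05,-0.01,135],[0,0,0,0,-0.05,-0.01,135],[0,0,0,0,-0.05,0,135],[0,0,0,0,0,0,135]]]}}

```text
t: 33.0
eef_pos: [0.5026, -0.1021, 0.2594]
tcp_rot: [-2.544, 1.567, -2.692]
ft_force: [0.5, 0.4, -0.7]
finger_gap: 0.0401
```

```bash
python3 -c "
from h import *
print(status.get_state()['t'],status.get_state()['ft_force'])
o=np.zeros((600,800,3),np.uint8)
def W(x,l,z): L=.4905+x; return [L*.9903+l*.1393,-L*.1393+l*.9903,z]
for n,(x0,x1,y0,y1),k,ox in (('side',(225,340,135,225),3.7,0),('top',(225,305,140,260),4.6,428)):
  snap(n,n+'11'); c=cv2.resize(cv2.imread('pics/'+n+'11.png')[y0:y1,x0:x1],None,fx=k,fy=k,interpolation=cv2.INTER_CUBIC)
  o[:c.shape[0],ox:ox+c.shape[1]]=c
  P=[W(.074-.092,.2228+s*.034,.0905) for s in (1,-1)]+[W(.074,.2228+s*.034,.0905) for s in (-1,1)]
  print(n,((proj(n+'11',P)-[x0,y0])*k+[ox,0]).round())
w=cv2.imread('pics/top11.png')[60:340:1,60:540]; o[340:600,0:428]=cv2.resize(w,(428,260))
cv2.imwrite('pics/v11.png',o)"
```

```text
33.0 [ 0.4719  0.3754 -0.7165]
side [[165. 135.]
 [198. 182.]
 [298. 149.]
 [263. 104.]]
top [[518. 330.]
 [638. 343.]
 [660. 183.]
 [541. 170.]]
```

View pics/v11.png

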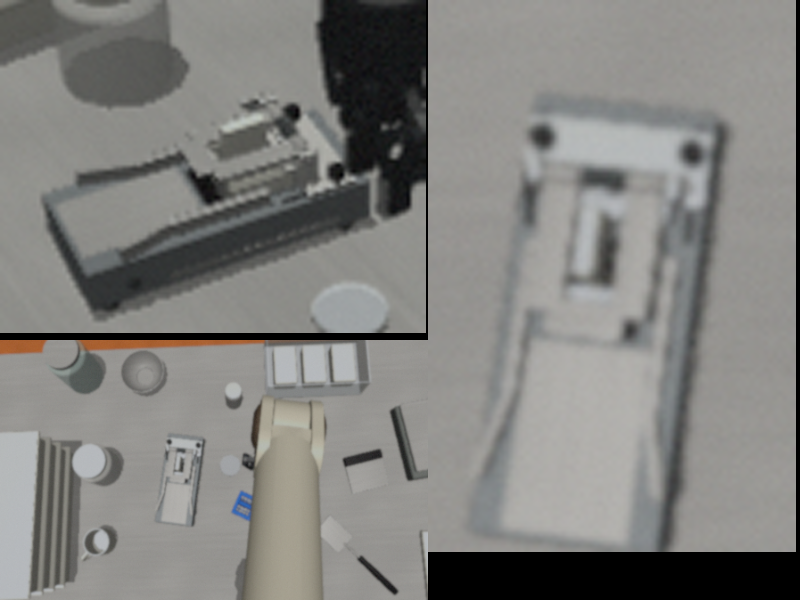

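The flap lies over the grid with the rib standing through its slot, and the grid is under the lip. To confirm it's fully down (level) and not propped about 7° on the grid, I'll fit both cases numerically against edges in the side image.

```bash
python3 -c "
from h import *
def W(x,l,z): L=.4905+x; return [L*.9903+l*.1393,-L*.1393+l*.9903,z]
for n in ('side','top'):
  for a in (0,.116,.25):
    P=[W(.074-.092*np.cos(a),.2228+s*.034,.0895+.092*np.sin(a)) for s in (1,0,-1)]; print(n,a,proj(n+'11',P).round(1).tolist())
g=cv2.cvtColor(cv2.imread('pics/side11.png'),cv2.COLOR_BGR2GRAY)
print('u',list(range(262,300)))
for v in range(160,196): print(v,' '.join('%3d'%x for x in g[v,262:300]))
"
```

```text
side 0 [[269.7, 171.6], [274.0, 178.0], [278.5, 184.6]]
side 0.116 [[269.7, 169.0], [274.0, 175.3], [278.4, 181.9]]
side 0.25 [[270.1, 165.8], [274.4, 172.1], [278.9, 178.6]]
top 0 [[244.7, 211.7], [257.7, 213.2], [270.8, 214.7]]
top 0.116 [[244.0, 211.0], [257.1, 212.4], [270.3, 213.9]]
top 0.25 [[243.1, 209.5], [256.4, 210.9], [269.7, 212.4]]
u [262, 263, 264, 265, 266, 267, 268, 269, 270, 271, 272, 273, 274, 275, 276, 277, 278, 279, 280, 281, 282, 283, 284, 285, 286, 287, 288, 289, 290, 291, 292, 293, 294, 295, 296, 297, 298, 299]
160  89  88  88  88  89  88  90 104 108 132 141 144 141 142 143 141 141 141 141 145 143 144 145 144 145 145 146 147 146 146 146 147 151 129 136 152 142 148
161  87  88  86  90  91 105 111 134 142 141 142 142 143 142 143 142 140 141 140 143 145 144 143 144 145 146 144 144 150 149 137 135 145 143 142 152 162 153
162  90  88 101 107 107 135 143 143 142 141 141 142 141 142 142 143 141 141 140 141 143 144 144 145 144 144 145 138 143 141 106  73  62 149 147 117 110 103
163 105 107 132 141 140 143 143 146 144 142 142 143 141 143 141 142 142 142 141 140 142 143 
[... 4355 characters left out ...]
 146 133 132 132  97  67  64  63  64  65  67  71  81  84  93 109 112 112 111
192 144 146 145 146 145 145 144 145 146 147 141 142 148 132 139 150 142 132 133 132  97  67  63  63  66  66  66  64  80  83  94 110 114 113 111 105  97  90
193 145 143 145 143 146 145 146 144 145 151 133 139 150 142 132 135 119  91  69  66  64  63  66  65  64  76  84  78 106 112 112 109 106  99  88  72  58  53
194 142 144 142 144 145 145 145 145 145 157 146 131 134 119  86  68  65  63  65  66  63  71  82  84  81 105 112 112 110 104  98  88  69  56  54  51  52  50
195 143 143 145 143 144 146 142 138 130 135 120  87  67  63  66  64  66  66  72  81  84  92 109 113 112 110 105  98  89  69  56  52  54  50  53  50  51  53
```

The side-image edges are ambiguous here, because the plate and the table have the same grey. I'll feel the plate's free end lightly with closed fingertips instead. Level means contact at TCP z of about 0.107, propped means about 0.118.

```bash
python3 -c "
from h import *
def W(x,l,z): L=.4905+x; return [L*.9903+l*.1393,-L*.1393+l*.9903,z]
rel(W(-.006,.2228,.135),82)"
```

```text
pos [ 0.5036 -0.097   0.2592] axes y [0.1408 0.99   0.0005] z [ 0.99   -0.1407 -0.0032]
turn [-0.0016 -0.0032 -0.0005] [-0.0912 -0.1842 -0.0283] shift now-axes [ 0.1244  0.2486 -0.0277] shift new-axes [ 0.1242  0.2487 -0.0277] j [ 0.0871  0.2143  0.0586  1.8906 -0.015   1.0404  1.5817] f [0.4592 0.5153 0.3163] gap 0.04029854739821696 t 33.1
```

{"fn": "arm_command", "kwargs": {"steps": [[[0,0,0,0,0.05,-0.0055,255],[0,0,0,0,0.05,-0.0055,255],[0,0,0,0,0.05,-0.0055,255],[0,0,0,0,0.05,-0.0055,255],[0,0,0,0,0.0487,-0.0055,255],[0,0,0,0.05,0,0,255],[0,0,0,0.05,0,0,255],[0,0,0,0,0,0,255]]]}}

```text
t: 34.1
eef_pos: [0.5068, 0.1544, 0.1557]
tcp_rot: [-2.891, 1.559, -3.027]
ft_force: [-0.1, -0.5, 0.4]
finger_gap: -0.0001
```

{"fn": "arm_command", "kwargs": {"steps": [[[0,0,0,0.024,0,0,255],[0,0,0,0,0,0,255],[0,0,0,0,0,0,255]]]}}

```text
t: 34.48
eef_pos: [0.5116, 0.1542, 0.1371]
tcp_rot: [2.327, 1.569, 2.188]
ft_force: [0.2, -0.2, 1.1]
finger_gap: 0.0001
```

```bash
python3 -c "
from h import *
def W(x,l,z): L=.4905+x; return [L*.9903+l*.1393,-L*.1393+l*.9903,z]
rel(W(-.006,.2228,.12),82)"
```

```text
pos [0.5116 0.1542 0.1371] axes y [0.1389 0.9903 0.0014] z [ 0.9903 -0.1389 -0.0013]
turn [ 0.0003 -0.0013 -0.0014] [ 0.0177 -0.0747 -0.0791] shift now-axes [ 0.0171 -0.0011 -0.0006] shift new-axes [ 0.0171 -0.0011 -0.0006] j [-0.2612  0.4089 -0.0983  1.9436  0.0523  0.792   1.0433] f [ 0.2189 -0.1891  1.1307] gap 0.00012035028176548914 t 34.475
```

{"fn": "arm_command", "kwargs": {"steps": [[[0,0,0,0.008,-0.001,0,255],[0,0,0,0.006,0,0,255],[0,0,0,0,0,0,255]]]}}

```text
t: 34.85
eef_pos: [0.5099, 0.1522, 0.1207]
tcp_rot: [-3.039, 1.566, 3.105]
ft_force: [0.1, -0.4, -0.4]
finger_gap: -0.0002
```

{"fn": "arm_command", "kwargs": {"steps": [[[0,0,0,0.002,0,0,255],[0,0,0,0,0,0,255]]]}}

```text
t: 35.1
eef_pos: [0.5102, 0.1523, 0.119]
tcp_rot: [-3.127, 1.567, 3.016]
ft_force: [0.6, 1.0, 0.3]
finger_gap: -0.0005
```

{"fn": "arm_command", "kwargs": {"steps": [[[0,0,0,0.002,0,0,255],[0,0,0,0,0,0,255]]]}}

```text
t: 35.35
eef_pos: [0.5102, 0.1523, 0.1171]
tcp_rot: [-3.132, 1.567, 3.012]
ft_force: [-0.3, 0.3, -0.6]
finger_gap: 0.0003
```

{"fn": "arm_command", "kwargs": {"steps": [[[0,0,0,0.002,0,0,255],[0,0,0,0,0,0,255]]]}}

```text
t: 35.6
eef_pos: [0.5101, 0.1523, 0.115]
tcp_rot: [-3.115, 1.567, 3.029]
ft_force: [-0.3, 0.1, -0.2]
finger_gap: -0.0002
```

Still free at 0.115, which is below the propped height. Going on down.

{"fn": "arm_command", "kwargs": {"steps": [[[0,0,0,0.002,0,0,255],[0,0,0,0,0,0,255]]]}}

```text
t: 35.85
eef_pos: [0.5101, 0.1523, 0.113]
tcp_rot: [-3.108, 1.567, 3.035]
ft_force: [-0.3, -0.4, 0.3]
finger_gap: 0.0
```

{"fn": "arm_command", "kwargs": {"steps": [[[0,0,0,0.0015,0,0,255],[0,0,0,0,0,0,255]]]}}

```text
t: 36.1
eef_pos: [0.5102, 0.1523, 0.1116]
tcp_rot: [-3.127, 1.567, 3.016]
ft_force: [-0.5, -0.1, 0.7]
finger_gap: -0.0002
```

{"fn": "arm_command", "kwargs": {"steps": [[[0,0,0,0.001,0,0,255],[0,0,0,0,0,0,255]]]}}

```text
t: 36.35
eef_pos: [0.5102, 0.1523, 0.1106]
tcp_rot: [-3.135, 1.567, 3.009]
ft_force: [0.1, -0.3, 0.3]
finger_gap: -0.0001
```

{"fn": "arm_command", "kwargs": {"steps": [[[0,0,0,0.001,0,0,255],[0,0,0,0,0,0,255]]]}}

```text
t: 36.6
eef_pos: [0.5102, 0.1523, 0.1096]
tcp_rot: [-3.119, 1.567, 3.025]
ft_force: [0.4, -0.5, -0.5]
finger_gap: 0.0002
```

{"fn": "arm_command", "kwargs": {"steps": [[[0,0,0,0.001,0,0,255],[0,0,0,0,0,0,255]]]}}

```text
t: 36.85
eef_pos: [0.5102, 0.1523, 0.1086]
tcp_rot: [-3.129, 1.567, 3.014]
ft_force: [0.9, -0.7, -0.8]
finger_gap: -0.0002
```

{"fn": "arm_command", "kwargs": {"steps": [[[0,0,0,0.001,0,0,255],[0,0,0,0,0,0,255]]]}}

```text
t: 37.1
eef_pos: [0.5103, 0.1524, 0.1079]
tcp_rot: [3.118, 1.567, 2.978]
ft_force: [-1.1, 0.0, 3.4]
finger_gap: -0.0003
```

{"fn": "arm_command", "kwargs": {"steps": [[[0,0,0,0.001,0,0,255],[0,0,0,0,0,0,255]]]}}

```text
t: 37.35
eef_pos: [0.5104, 0.1524, 0.1077]
tcp_rot: [3.108, 1.568, 2.968]
ft_force: [-3.9, -0.7, 11.0]
finger_gap: -0.0002
```

{"fn": "arm_command", "kwargs": {"steps": [[[0,0,0,0.001,0,0,255],[0,0,0,0,0,0,255]]]}}

```text
t: 37.6
eef_pos: [0.5104, 0.1524, 0.1075]
tcp_rot: [3.124, 1.568, 2.985]
ft_force: [-5.3, -2.4, 17.6]
finger_gap: -0.0002
```

Contact is stiff at TCP z = 0.1079, so the plate is level on its closed stop. I'll withdraw and hand in.

{"fn": "arm_command", "kwargs": {"steps": [[[0,0,0,-0.005,0,0,255],[0,0,0,-0.04,0,0,255],[0,0,0,-0.06,0,0,255],[0,0,0,-0.05,0,0,255],[0,0,0,0,0,0,255],[0,0,0,0,0,0,255]]]}}

```text
t: 38.35
eef_pos: [0.5104, 0.1521, 0.2601]
tcp_rot: [-3.07, 1.567, 3.073]
ft_force: [0.2, -0.3, -0.1]
finger_gap: -0.0001
```

```bash
python3 -c "
from h import *
s=status.get_state();print(s['t'],s['eef_pos'],s['ft_force']);print(job.close_job())"
```

```text
38.35 [0.5104 0.1521 0.2601] [ 0.1697 -0.2552 -0.137 ]
the job is handed in; nothing more can be done
None
```

I loaded the white grid into the dicer, pushed it home against the stop, and tipped the flap over past its snap point to its closed stop. The job was handed in at 38 s with the arm clear.

- **Grid:** I carried it by the rib and set it down on the load spot. It pitched about 17° in the grip during the first slide, because I was pressing it down too hard. I backed off, levelled it, released it, and pushed it the rest of the way from behind with closed fingertips, at about 1–2 N. It stopped firmly with its front about 66 mm along the dicer, and I let the push rise to about 11 N. From earlier pictures I put the lip's front edge at only about 45–58 mm, so the grid is under the lip and home.
- **Flap:** It took about 6–7 N along the push (up to about 9 N in all), falling to zero as it went over. The last picture shows it lying over the grid with the rib through its slot. One check failed: the side-image edges could not tell a level plate from a slightly propped one. So I felt the plate's free end instead. It met the fingertips hard at the level height (TCP z = 0.108, against about 0.118 if propped), so it is on its closed stop.
- **Forces:** The highest wrist readings were about 21 N and 18 N pressing the grid on the bed, and about 18 N on the closed flap. These stay under the 25 N limit, but I only read force at the end of each move, so a brief higher peak would not show.
- **Other things:** I saw no sign of bystanders moving. I did not check them one by one, and the arm hid some of them in the last picture.

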